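# Find the tight spot of the jar-lane stop and back it off

## Task

The sliding stop of the jar lane binds somewhere along its rail. Slide it gently by its grip towards the grey rider and on, pushing the rider along with the stop, until you feel the stop clearly bind, without forcing it further; then back it off 20 mm from the rider, which stays behind to mark the tight spot, let go, and press the stop's lock button down. Do not touch the rider yourself and leave the jars and other things on the table where they are.

Things in the scene. Friction and masses are not known exactly. Their poses are not given: they have to be found in the camera images.
- lane: Fixed jar lane, 480 mm long along its y: a closed aluminium rail 50 mm wide, 30 mm high, and on its +x side a flat white lane 94 mm wide, 4 mm thick, with a 24 mm fence. Origin: underside of the rail, mid-length. Stop and rider slide along its y. The tight spot, inside the rail, cannot be seen: it begins where the stop's origin stands at y = -25 to +65 mm; +y leads to it.
- stop: Sliding stop: dark steel saddle 70 x 140 mm on the rail, top 40 mm above the table, with a black grip fin, thin blade over the lane at the front (+y) and a lock button near the rear. Moves only along the lane's y. Axes as the lane; origin on the rail's centre line at table height, at y = -100 to -75 mm of the lane at the start.
- stop_grip (a point): Centre of the stop's black grip fin, 64 mm above the table. The fin is 18 mm thick along the sliding direction y, 36 mm wide across it (x) and 48 mm high (40 to 88 mm above the table); 15 mm in front (+y) of the stop's origin. Axes as the lane.
- stop_front (a point): Middle of the saddle's front (+y) face, which pushes the rider; 45 mm ahead of the stop's origin, 35 mm up. Axes as the lane. Feel: the stop drags evenly at 1.5 to 3 N; in the tight spot this climbs by about 1.5 N per mm. About 10 N of push along the rail is a clear bind; above 18 N harms it. It stays in the tight spot when left and comes back easily.
- rider: Grey plastic clip 66 x 14 mm (14 along y), top 38 mm above the table, on the rail ahead (+y) of the stop; drag 0.6 N. The stop pushes it; it stays put when the stop goes back. Origin: rail's centre line, table height, at the rider's rear (-y) face, which the stop's front face meets. Starts 10 to 65 mm ahead of the stop, short of the tight spot.
- lock_top (a point): Centre of the top of the lock button, an upright steel cylinder 22 mm in diameter on the stop's saddle, 80 mm behind (-y) the grip fin's centre; its top is 57 mm above the table when up. It sinks 5 to 6 mm when pressed. Axes as the lane.
- lock (a joint): How far the lock button is pressed down, m: 0 up, about 0.005 when fully down (0.006 pressed hard). It moves at about 5 N, is clearly down at 12 N and stays where it is left.
- jar_a: Open glass jar with a red band, 60 mm in diameter, 75 mm high, standing on the lane at its +y end; origin under its centre. A bystander.
- jar_b: Open glass jar with a red band, 60 mm diameter, 75 mm high, at the left of the table; origin under its centre. A bystander.
- jar_c: Capped glass jar, 60 mm diameter, 80 mm high, at the left; origin under its centre. A bystander.
- jar_d: Glass jar like jar_b, at the left; origin under its centre. A bystander.
- jug: Steel jug with handle, 90 mm diameter, 120 mm high, at the right; origin under its centre. A bystander.
- pot_lid: Steel pot lid with a knob, 100 mm diameter, 32 mm high, at the right; origin under its centre. A bystander.
- jar_cap: White jar cap, 58 mm diameter, 12 mm high, at the near right; origin under its centre. A bystander.

How it is judged (in metres and radians):
On the way, in this order (a step that is already met when the one before it is completed fails the run):
1. the stop is pushed into the tight spot until it binds, with the rider against it (contact force between lane and stop above 4.5 N and y of stop_front in the frame of rider above -0.003 m and value of joint lock below 0.0025 m), for 0.1 s.
2. the stop is backed off 13 to 28 mm from the rider and runs free, before it is locked (y of stop_front in the frame of rider between -0.028 and -0.013 m and contact force between lane and stop below 0.5 N and value of joint lock below 0.0025 m), for 0.2 s.
At the end, for the whole second after the job is handed in: The stop's front stands 13 to 28 mm behind the rider, which still marks the bind; the lock button is down by at least 3.8 mm; stop and rider are at rest (y of stop_front in the frame of rider between -0.028 and -0.013 m and value of joint lock above 0.0038 m and linear speed of each of stop, rider below 0.005 m/s); the robot touches nothing.
It fails at once if the stop is forced into the tight spot (more than about 18 N of push) (contact force between lane and stop above 24 N and value of joint lock below 0.0025 m).
It fails at once if the robot pushes the rider itself (contact force between the arm and rider above 1.5 N).
It fails at once if the robot pushes the rider with the fingers (contact force between the fingers and rider above 1.5 N).
It fails at once if a bystander is disturbed (moved over 20 mm) (distance of any of jar_a, jar_b, jar_c, jar_d, jug, pot_lid, jar_cap from where it was at the start of the episode above 0.02 m).
It also fails if it takes over 67 s, if anything falls off the work surface, if the arm or the gripper's body presses on something with over 40 N, if the wrist force passes 120 N, or if a joint passes its speed limit or range.

## Robot

A 6-joint arm with a two-finger parallel gripper is mounted at the origin on the work surface. World frame = base frame: x ahead of the robot, y to its left, z up, the work surface at z = 0. Lengths are in mm, angles in rad, forces in N, time in s.
With the tool pointing down it reaches from about 325 to 750 mm from the base axis. Payload 7.6 kg.
Tool frame: the origin (TCP) lies between the finger pads; the fingertips stand 14 mm ahead of it and the grasp point (between the pads) lies 5 mm behind it; z points along the fingers, y is the line along which they close (so a half turn about z gives the same grasp; the last joint's range is limited). The gripper opens to 85 mm and grips with 20 to 120 N. Pads are 22 mm wide; open, the fingers measure 114 mm over their backs; the gripper's body (76 mm by 85 mm) begins 54 mm behind the grasp point. The pads swing forward as they close: fully open they stand 13 mm farther back than shut.
Start: joints at [-1.217, 0.052, 1.401, -0, 1.689, -0.07], TCP at [215.92, -478.563, 245.323] pointing down, gripper open.
Joint ranges: [-2.9, 2.9], [-0.91, 2.17], [0.12, 2.37], [-1.06, 4.2], [0.26, 2.73], [-2.93, 2.93]. Speed limits (rad/s): [2.57, 2.57, 3.01, 3.14, 3.14, 3.14].

## Interface

Orientations are given as a unit quaternion [w, x, y, z].
In Python, from station import robot gives the robot as it stands. The module is installed in compiled form; this text tells all that it offers.
- The arm moves only by the tool jog_arm, never from a script. Its argument "series" is a list of rows, each a list of 4 numbers: the shift along the tool's x, y, z in mm, then the turn about the tool's z in degrees. A call has exactly 8 rows; each row is the pose to reach, as a shift and turn from the pose commanded when the call began, along the tool's axes at that moment; what a row does not reach only later rows make up. A row lasts 1/10 s, in which the tool goes at most 50 mm and 8.59 degrees, less where a joint would pass 70% of its speed; a pose out of reach is approached as far as the arm can. A call with a gripper value outside its range is refused whole. "grip" is the gripper's target within -1 to 1 (fully open at 1, half-way at 0, shut at -1), set as the call begins (left out, the last holds). The fingers move at their own pace and stop on an object; the grip force is fixed at half the most. Time passes only in rows, so rows that repeat a pose let the fingers close, or fill a call up. It gives the time, the measured TCP pose, the force, the opening and the grip force at its end, in the units of the state.
- robot.state(): the state, without advancing time (a new reading comes with each control period).
- robot.camera(name): name is "scene" or "top"; returns a dict with "pixels" (400x640x3 uint8, blue, green, red), "depth" (400x640 float32, mm along the optical axis (not along the pixel's ray), 0 where there is no reading), "K" (3x3 intrinsics, pixels), "camera_from_world" (4x4, takes a point from world to camera coordinates). Camera axes: x right, y down, z forward; pixel columns grow to the right and rows downward; lengths in mm; the calibration is good to about 2 mm. A picture is of the moment at which its call begins.
- robot.finish_job(): hands the job in; it is judged then, once.
The state is a dict: "t": time; "joint_positions": joint angles; "joint_velocities": joint speeds; "tau": joint torques, N m; "ee_pos": TCP position; "orientation": TCP orientation; "ft_force": force on the tool from outside, world axes, zero at the start; "wrist_torque": the same for the moment, N m; "width": finger opening in mm; "grip_force": force on a finger pad.
Only numpy, scipy, OpenCV 4.12 (cv2) and the standard library are available. Lean on these libraries where they do the work, as an engineer would, in place of code of your own. Each camera call takes 0.05 s, during which the arm holds its last target. There are 200 camera calls.

## Working session

There is one attempt and no reset: what is moved stays moved. The work goes in short steps, Python scripts to look and compute and a tool call to move; the robot and the scene stay as the last step left them, time stands still between calls to the robot, and variables do not carry over. Pictures are saved under pics/ and viewed, at most 10 in all, crops included, and the job is handed in when it is done.

Besides the shell and the picture viewer there is one more tool, called after ">>>" by a JSON object that holds its "name" and its "arguments", one argument or row to a line. jog_arm: Moves the arm, as the interface text tells. Its arguments: {"type":"object","properties":{"series":{"type":"array"},"grip":{"type":"number"}},"required":["series"]}

```bash
mkdir -p pics
cat > h.py <<'E'
import numpy as np, cv2
from station import robot
def pts(c):
    K=c["K"];T=np.linalg.inv(c["camera_from_world"]);d=c["depth"]
    v,u=np.mgrid[:400,:640]
    p=np.stack([(u-K[0,2])/K[0,0]*d,(v-K[1,2])/K[1,1]*d,d,np.ones_like(d)],-1)
    return (p@T.T)[...,:3]
E
python3 - <<'E'
from h import *
for n in("top","scene"):
    c=robot.camera(n); cv2.imwrite(f"pics/{n}0.png",c["pixels"]); np.savez(f"{n}0.npz",**c)
    print(n,c["K"].tolist(),np.linalg.inv(c["camera_from_world"]).round(3).tolist())
print(robot.state())
E
```

```text
top [[489.08113134792956, 0.0, 316.8905723896212], [0.0, 489.08113134792956, 203.2862347585771], [0.0, 0.0, 1.0]] [[-0.023, -0.985, 0.172, 211.662], [-1.0, 0.022, -0.008, 33.7], [0.004, -0.172, -0.985, 1556.263], [0.0, 0.0, 0.0, 1.0]]
scene [[504.4406938378686, 0.0, 313.02027433214], [0.0, 504.4406938378686, 191.77621302106218], [0.0, 0.0, 1.0]] [[0.524, 0.671, -0.524, 1222.395], [0.851, -0.412, 0.324, -458.129], [0.002, -0.617, -0.787, 1216.961], [0.0, 0.0, 0.0, 1.0]]
{'t': 0.1, 'joint_positions': array([-1.21731582e+00,  5.27704777e-02,  1.40164171e+00,  2.60460200e-05,
        1.68860417e+00, -7.03012891e-02]), 'joint_velocities': array([ 0.00105172, -0.00176935, -0.00248225,  0.0004469 ,  0.00022414,
       -0.00119696]), 'tau': array([ 1.37268125e-03, -3.82584250e+01, -3.60985994e+01,  6.25018373e-06,
        4.76022818e-03,  2.72255221e-06]), 'ee_pos': array([ 215.82354895, -478.3064613 ,  244.54901444]), 'orientation': array([-7.06554835e-04,  9.77634422e-01,  2.10310318e-01, -8.76501871e-05]), 'ft_force': array([-0.16347967,  0.14131257, -0.77829185]), 'wrist_torque': array([-0.02771392,  0.01527387,  0.02311776]), 'grip_force': 0.0, 'width': 85.2556894333642}
```

View pics/top0.png

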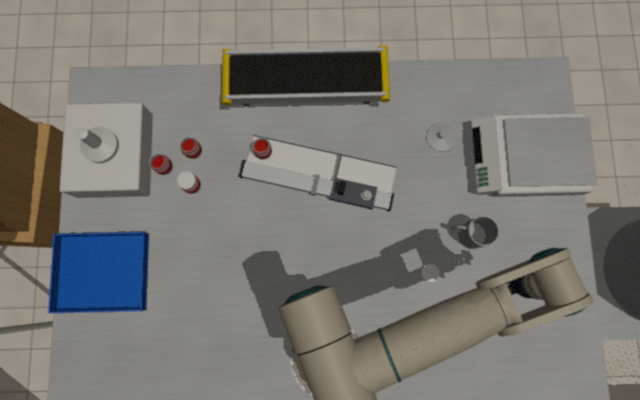

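View pics/scene0.png

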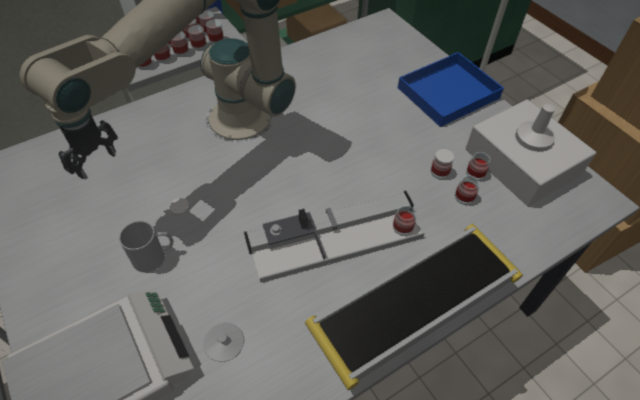

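The top view shows the lane from (245,165) to (393,200): stop saddle at (355,192), fin at (341,187), button at (366,196), rider at (322,184), and jar_a at (261,148). The scene view agrees, with the fin at (303,218), button at (277,229) and rider at (334,216).

Run:
```python
from h import *
for n,(u0,u1,v0,v1) in (("top",(236,400,130,215)),("scene",(240,425,180,280))):
    c=np.load(n+"0.npz"); P=pts(c); bgr=c["pixels"].astype(int)
    W=np.zeros((400,640),bool); W[v0:v1,u0:u1]=1
    Z=P[...,2]; g=bgr.sum(2)/3
    dark=W&(g<90)&(Z>30)&(Z<48)
    r=cv2.minAreaRect(P[dark][:,:2].astype(np.float32)); print(n,"saddle",r,dark.sum(),np.median(Z[dark]))
    fin=W&(Z>80)&(Z<95)&(g<80); print("fin",fin.sum(),P[fin].mean(0),np.ptp(P[fin],0))
    rail=W&(Z>24)&(Z<35); q=P[rail][:,:2].astype(np.float32)
    l=cv2.fitLine(q,cv2.DIST_HUBER,0,.01,.01).ravel(); print("rail",l,rail.sum())
    but=W&(Z>51)&(Z<62)&(g>75); print("but",but.sum(),np.median(P[but],0))
    s=slice(v0,v1),slice(u0,u1)
c=np.load("top0.npz");cv2.imwrite("pics/crop.png",np.hstack([cv2.resize(c["pixels"][150:215,300:400],(800,520),interpolation=cv2.INTER_CUBIC)]))
```

```text
top saddle ((578.1762084960938, 13.182769775390625), (496.0842590332031, 151.12518310546875), 73.92710876464844) 970 39.634916344550675
fin 75 [525.64309034 -38.3994322   86.69572811] [161.04283404 273.98109166  14.47826625]
rail [2.4923790e-01 9.6844226e-01 5.4812854e+02 6.1307854e+01] 1710
but 61 [ 508.25703285 -122.72319704   57.64897808]
scene saddle ((581.258056640625, 11.635726928710938), (495.3392028808594, 150.13156127929688), 74.69071197509766) 1171 39.72648931180106
fin 77 [536.37743416 -48.79324098  87.41863924] [310.45410072 283.9712069   14.63139669]
rail [2.2607607e-01 9.7410965e-01 5.5783112e+02 6.3857052e+01] 2031
but 93 [ 511.66339193 -123.26216146   58.06871578]
```

View pics/crop.png

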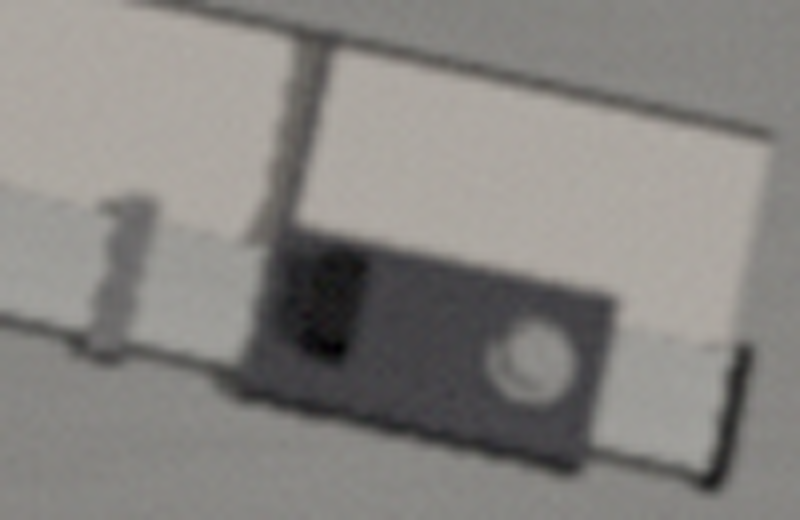

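The crop (8x, offset 300,150) shows the fin at (337,307), button at (533,360), saddle (285,235)–(580,465), and the rider just ahead of it at (125,275).

```bash
cat >> h.py <<'E'
def ray(c,uv,z):
    T=np.linalg.inv(c["camera_from_world"]);K=c["K"]
    d=T[:3,:3]@np.linalg.solve(K,[uv[0],uv[1],1.]);o=T[:3,3]
    return o+d*(z-o[2])/d[2]
def big(m):
    n,l,s,_=cv2.connectedComponentsWithStats(m.astype(np.uint8)); return l==1+np.argmax(s[1:,4])
E
python3 - <<'E'
from h import *
for n,(u0,u1,v0,v1) in (("top",(306,382,170,212)),("scene",(255,345,200,255))):
    c=np.load(n+"0.npz"); P=pts(c); g=c["pixels"].astype(int).sum(2)/3
    W=np.zeros((400,640),bool); W[v0:v1,u0:u1]=1; Z=P[...,2]
    sad=big(W&(g<105)&(Z>36)&(Z<90)) 
    q=P[sad&(Z<45)][:,:2].astype(np.float32); r=cv2.minAreaRect(q); print(n,"saddle",r)
    print(" corners",cv2.boxPoints(r).round(1).tolist())
    fin=big(W&(Z>78)&(Z<95)); print(" fin",fin.sum(),P[fin].mean(0).round(1),cv2.minAreaRect(P[fin][:,:2].astype(np.float32)))
    vv,uu=np.nonzero(fin); print("  ray",ray(c,(uu.mean(),vv.mean()),88).round(1))
    but=big(W&(Z>51)&(Z<62)&(g>80)); vv,uu=np.nonzero(but)
    print(" but",but.sum(),P[but].mean(0).round(1),ray(c,(uu.mean(),vv.mean()),57).round(1))
    rid=big(W&(Z>34.5)&(Z<42)&(g>60)&~sad); print(" rider",rid.sum(),P[rid].mean(0).round(1),cv2.minAreaRect(P[rid][:,:2].astype(np.float32)))
E
```

```text
top saddle ((517.4122314453125, -95.93544006347656), (138.138427734375, 95.62350463867188), 73.51282501220703)
 corners [[452.0, -148.60000610351562], [543.7000122070312, -175.6999969482422], [582.9000244140625, -43.29999923706055], [491.20001220703125, -16.100000381469727]]
 fin 70 [517.  -54.1  87. ] ((517.8157348632812, -54.17527770996094), (17.663330078125, 36.883853912353516), 76.14080810546875)
  ray [516.8 -54.1  88. ]
 but 32 [ 499.1 -131.5   57. ] [ 499.1 -131.5   57. ]
 rider 64 [540.1  26.3  38.6] ((537.6016845703125, 24.543292999267578), (19.5672607421875, 64.31741333007812), 76.59960174560547)
scene saddle ((547.87060546875, -104.61903381347656), (139.21795654296875, 150.80186462402344), 75.30804443359375)
 corners [[457.29998779296875, -152.8000030517578], [603.2000122070312, -191.10000610351562], [638.5, -56.400001525878906], [492.6000061035156, -18.200000762939453]]
 fin 86 [522.5 -57.2  86.7] ((520.3663940429688, -55.890655517578125), (18.10723876953125, 39.40281295776367), 74.93177795410156)
  ray [523.3 -57.7  88. ]
 but 45 [ 500.8 -134.1   56.6] [ 501.1 -134.2   57. ]
 rider 93 [540.2  25.3  38.2] ((539.521728515625, 23.108428955078125), (19.991708755493164, 68.05085754394531), 75.68769073486328)
```

>>> {"name": "jog_arm", "arguments": {
  "series": [
    [37,-22,0,5],
    [75,-44,0,10],
    [112,-65,0,15],
    [150,-87,0,20],
    [187,-109,0,25],
    [225,-131,0,30],
    [262,-152,0,34],
    [300,-174,0,38]
  ],
  "grip": 1
}}

```text
t: 0.9
ee_pos: [418.4, -195.0, 245.0]
orientation: [0.0, 0.993, -0.121, -0.0]
ft_force: [1.0, -0.1, -0.5]
width: 85.5
grip_force: 0.0
```

```bash
cat >> h.py <<'E'
from scipy.spatial.transform import Rotation as R
LY=np.array([np.cos(np.radians(76.3)),np.sin(np.radians(76.3)),0]);LX=np.array([LY[1],-LY[0],0])
def rel(target):
    s=robot.state();q=s["orientation"];M=R.from_quat(np.r_[q[1:],q[0]]).as_matrix()
    print("t",s["t"],"pos",s["ee_pos"].round(1),"toolX",M[:,0].round(3),"toolY",M[:,1].round(3),"F lane",(s["ft_force"]@LX).round(2),(s["ft_force"]@LY).round(2),s["ft_force"][2].round(2))
    y=np.degrees(np.arctan2(M[1,1],M[0,1])); print("turn needed",(y+103.7),"shift",(M.T@(np.array(target)-s["ee_pos"])).round(1))
E
python3 -c "
from h import *
rel([518.5,-54.8,62]);print(robot.state()['joint_positions'].round(2))"
```

```text
t 0.9 pos [ 418.4 -195.   245. ] toolX [ 0.971 -0.24  -0.   ] toolY [-0.24  -0.971  0.   ] F lane 0.98 0.14 -0.5
turn needed -0.19457578082146654 shift [  63.6 -160.1  183. ]
[-0.52 -0.13  1.58 -0.    1.69  1.3 ]
```

>>> {"name": "jog_arm", "arguments": {
  "series": [
    [10,-25,0,0],
    [20,-50,0,0],
    [30,-75,20,0],
    [40,-100,40,0],
    [50,-125,60,0],
    [60,-150,80,0],
    [64,-160,100,0],
    [64,-160,105,0]
  ]
}}

```text
t: 1.7
ee_pos: [517.0, -55.0, 137.2]
orientation: [-0.0, 0.993, -0.118, -0.003]
ft_force: [0.3, -0.5, -0.4]
width: 85.7
grip_force: 0.0
```

```bash
python3 -c "
from h import *
rel([518.5,-54.8,62])
c=robot.camera('scene');cv2.imwrite('pics/s1.png',cv2.resize(c['pixels'][130:280,210:410],(800,600)))"
```

```text
t 1.7 pos [517.  -55.  137.2] toolX [ 0.972 -0.235 -0.005] toolY [-0.235 -0.972  0.   ] F lane 0.43 -0.39 -0.43
turn needed 0.10195818955530456 shift [ 1.8 -0.5 75.2]
```

View pics/s1.png

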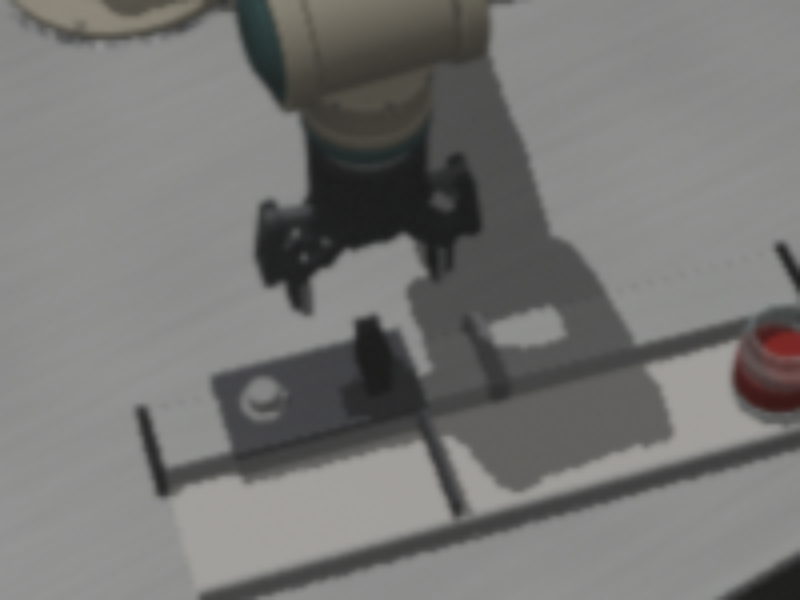

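The open fingers (285,290 and 440,260) straddle the fin (375,350) with clearance to the button (262,398). I'll descend next.

>>> {"name": "jog_arm", "arguments": {
  "series": [
    [0,0,15,0],
    [0,0,30,0],
    [0,0,45,0],
    [0,0,58,0],
    [0,0,68,0],
    [0,0,75,0],
    [0,0,77,0],
    [0,0,77,0]
  ]
}}

```text
t: 2.55
ee_pos: [518.1, -56.4, 63.4]
orientation: [0.0, 0.993, -0.119, 0.0]
ft_force: [0.3, -0.3, -1.0]
width: 85.7
grip_force: 0.0
```

```bash
python3 -c "
from h import *
rel([518.5,-54.8,62])"
```

```text
t 2.55 pos [518.1 -56.4  63.4] toolX [ 0.971 -0.237  0.   ] toolY [-0.237 -0.971  0.   ] F lane 0.39 -0.21 -1.0
turn needed -0.024461194870994518 shift [ 0.  -1.7  1.4]
```

>>> {"name": "jog_arm", "arguments": {
  "series": [
    [0,-1.5,0,0],
    [0,-1.5,0,0],
    [0,-1.5,0,0],
    [0,-1.5,0,0],
    [0,-1.5,0,0],
    [0,-1.5,0,0],
    [0,-1.5,0,0],
    [0,-1.5,0,0]
  ],
  "grip": -1
}}

```text
t: 3.35
ee_pos: [518.4, -54.9, 63.6]
orientation: [0.0, 0.993, -0.12, 0.0]
ft_force: [-2.6, 0.9, 3.8]
width: 17.5
grip_force: 59.6
```

```bash
python3 -c "
from h import *
rel([518.5,-54.8,62]);s=robot.state();print(s['width'],s['grip_force'])"
```

```text
t 3.35 pos [518.4 -54.9  63.6] toolX [ 0.971 -0.237  0.   ] toolY [-0.237 -0.971  0.   ] F lane -2.76 0.23 3.76
turn needed -0.03775217283687482 shift [ 0.1 -0.1  1.6]
17.506099146323976 59.63455259799957
```

>>> {"name": "jog_arm", "arguments": {
  "series": [
    [0,-3,0,0],
    [0,-7,0,0],
    [0,-12,0,0],
    [0,-17,0,0],
    [0,-22,0,0],
    [0,-26,0,0],
    [0,-29,0,0],
    [0,-30,0,0]
  ]
}}

```text
t: 4.15
ee_pos: [525.9, -25.4, 63.6]
orientation: [0.0, 0.993, -0.119, 0.001]
ft_force: [-0.5, -2.3, 4.8]
width: 17.5
grip_force: 59.9
```

```bash
python3 -c "
from h import *
rel(518.4*np.r_[1,0,0]-54.9*np.r_[0,1,0]+63.6*np.r_[0,0,1])"
```

```text
t 4.15 pos [525.9 -25.4  63.6] toolX [ 0.972 -0.237  0.001] toolY [-0.237 -0.972  0.   ] F lane 0.05 -2.39 4.76
turn needed 0.000923746933594316 shift [-0.3 30.4 -0. ]
```

>>> {"name": "jog_arm", "arguments": {
  "series": [
    [0,-2,0,0],
    [0,-4,0,0],
    [0,-7,0,0],
    [0,-10,0,0],
    [0,-13,0,0],
    [0,-15,0,0],
    [0,-16,0,0],
    [0,-16,0,0]
  ]
}}

```text
t: 4.95
ee_pos: [529.8, -10.0, 63.6]
orientation: [-0.0, 0.993, -0.119, 0.001]
ft_force: [4.0, -1.9, 4.9]
width: 17.3
grip_force: 59.8
```

>>> {"name": "jog_arm", "arguments": {
  "series": [
    [0,-1,0,0],
    [0,-2,0,0],
    [0,-3,0,0],
    [0,-4,0,0],
    [0,-5,0,0],
    [0,-6,0,0],
    [0,-6,0,0],
    [0,-6,0,0]
  ]
}}

```text
t: 5.75
ee_pos: [531.1, -4.6, 63.6]
orientation: [0.0, 0.993, -0.12, 0.001]
ft_force: [4.4, -3.0, 4.0]
width: 17.1
grip_force: 59.8
```

>>> {"name": "jog_arm", "arguments": {
  "series": [
    [0.05,-1,0,0],
    [0.1,-2,0,0],
    [0.2,-3,0,0],
    [0.25,-4,0,0],
    [0.3,-5,0,0],
    [0.35,-6,0,0],
    [0.35,-6,0,0],
    [0.35,-6,0,0]
  ]
}}

```text
t: 6.55
ee_pos: [532.6, 1.3, 63.6]
orientation: [0.0, 0.993, -0.119, 0.0]
ft_force: [2.3, -2.4, 5.6]
width: 17.2
grip_force: 60.0
```

>>> {"name": "jog_arm", "arguments": {
  "series": [
    [0.05,-1,0,0],
    [0.1,-2,0,0],
    [0.1,-3,0,0],
    [0.15,-4,0,0],
    [0.15,-5,0,0],
    [0.2,-6,0,0],
    [0.2,-6,0,0],
    [0.2,-6,0,0]
  ]
}}

```text
t: 7.35
ee_pos: [534.1, 7.1, 63.6]
orientation: [0.0, 0.993, -0.119, 0.0]
ft_force: [2.0, -2.7, 7.1]
width: 17.3
grip_force: 60.1
```

>>> {"name": "jog_arm", "arguments": {
  "series": [
    [0.05,-1,-0.1,0],
    [0.1,-2,-0.1,0],
    [0.1,-3,-0.2,0],
    [0.15,-4,-0.2,0],
    [0.15,-5,-0.2,0],
    [0.2,-6,-0.2,0],
    [0.2,-6,-0.2,0],
    [0.2,-6,-0.2,0]
  ]
}}

```text
t: 8.15
ee_pos: [535.6, 12.9, 63.6]
orientation: [0.0, 0.993, -0.12, -0.0]
ft_force: [1.7, -3.5, 5.6]
width: 17.4
grip_force: 60.0
```

>>> {"name": "jog_arm", "arguments": {
  "series": [
    [0.05,-1,-0.1,0],
    [0.1,-2,-0.1,0],
    [0.1,-3,-0.2,0],
    [0.15,-4,-0.2,0],
    [0.15,-5,-0.2,0],
    [0.15,-5,-0.2,0],
    [0.15,-5,-0.2,0],
    [0.15,-5,-0.2,0]
  ]
}}

```text
t: 8.95
ee_pos: [536.8, 17.9, 63.6]
orientation: [-0.0, 0.993, -0.119, -0.0]
ft_force: [1.8, -1.4, 4.6]
width: 17.3
grip_force: 59.8
```

>>> {"name": "jog_arm", "arguments": {
  "series": [
    [0.05,-1,-0.1,0],
    [0.1,-2,-0.1,0],
    [0.1,-3,-0.1,0],
    [0.15,-4,-0.1,0],
    [0.15,-5,-0.1,0],
    [0.2,-6,-0.1,0],
    [0.2,-6,-0.1,0],
    [0.2,-6,-0.1,0]
  ]
}}

```text
t: 9.75
ee_pos: [538.3, 23.8, 63.6]
orientation: [-0.0, 0.993, -0.119, -0.0]
ft_force: [-2.5, -0.5, 3.4]
width: 17.0
grip_force: 59.7
```

>>> {"name": "jog_arm", "arguments": {
  "series": [
    [0,-0.7,0,0],
    [0,-1.4,0,0],
    [0,-2.1,0,0],
    [0,-2.8,0,0],
    [0,-3.6,0,0],
    [0,-4.4,0,0],
    [0,-5.2,0,0],
    [0,-6,0,0]
  ]
}}

```text
t: 10.55
ee_pos: [539.8, 29.5, 63.6]
orientation: [0.0, 0.993, -0.119, -0.0]
ft_force: [-5.3, -2.2, 2.2]
width: 17.1
grip_force: 59.8
```

>>> {"name": "jog_arm", "arguments": {
  "series": [
    [-0.1,-0.7,0,0],
    [-0.15,-1.4,0,0],
    [-0.2,-2.1,0,0],
    [-0.2,-2.8,0,0],
    [-0.2,-3.6,0,0],
    [-0.2,-4.4,0,0],
    [-0.2,-5.2,0,0],
    [-0.2,-6,0,0]
  ]
}}

```text
t: 11.35
ee_pos: [541.2, 34.9, 63.6]
orientation: [0.0, 0.993, -0.12, -0.0]
ft_force: [-2.4, -5.9, -0.8]
width: 17.5
grip_force: 59.1
```

>>> {"name": "jog_arm", "arguments": {
  "series": [
    [0,-0.3,0,0],
    [0,-0.6,0,0],
    [0,-0.9,0,0],
    [0,-1.2,0,0],
    [0,-1.5,0,0],
    [0,-1.8,0,0],
    [0,-2,0,0],
    [0,-2,0,0]
  ]
}}

```text
t: 12.15
ee_pos: [541.5, 36.5, 63.6]
orientation: [0.001, 0.993, -0.12, -0.0]
ft_force: [-4.1, -6.1, -0.7]
width: 17.4
grip_force: 59.2
```

>>> {"name": "jog_arm", "arguments": {
  "series": [
    [0,-0.3,0,0],
    [0,-0.6,0,0],
    [0,-0.9,0,0],
    [0,-1.2,0,0],
    [0,-1.5,0,0],
    [0,-1.8,0,0],
    [0,-2,0,0],
    [0,-2,0,0]
  ]
}}

```text
t: 12.95
ee_pos: [541.9, 38.0, 63.6]
orientation: [0.001, 0.993, -0.12, -0.0]
ft_force: [-4.3, -8.9, -0.9]
width: 17.5
grip_force: 59.3
```

>>> {"name": "jog_arm", "arguments": {
  "series": [
    [0,-0.2,0,0],
    [0,-0.4,0,0],
    [0,-0.6,0,0],
    [0,-0.8,0,0],
    [0,-0.8,0,0],
    [0,-0.8,0,0],
    [0,-0.8,0,0],
    [0,-0.8,0,0]
  ]
}}

```text
t: 13.75
ee_pos: [542.1, 38.6, 63.6]
orientation: [0.001, 0.993, -0.12, -0.0]
ft_force: [-4.6, -8.8, 0.5]
width: 17.3
grip_force: 59.3
```

>>> {"name": "jog_arm", "arguments": {
  "series": [
    [0,2,0,0],
    [-0.1,5,0,0],
    [-0.1,9,0,0],
    [-0.2,13,0,0],
    [-0.2,17,0,0],
    [-0.2,20,0,0],
    [-0.2,20.5,0,0],
    [-0.2,20.5,0,0]
  ]
}}

```text
t: 14.55
ee_pos: [537.2, 19.6, 63.6]
orientation: [0.0, 0.993, -0.12, -0.0]
ft_force: [2.1, -1.0, -6.6]
width: 17.4
grip_force: 58.7
```

Run:
```python
from h import *
rel([518.5,-54.8,62])
for n in("top","scene"):
    c=robot.camera(n); cv2.imwrite(f"pics/{n}2.png",c["pixels"])
cv2.imwrite("pics/c2.png",cv2.resize(c["pixels"][160:280,240:400],(800,600)))
```

```text
t 14.55 pos [537.2  19.6  63.6] toolX [ 0.971 -0.237  0.   ] toolY [-0.237 -0.971  0.001] F lane 2.31 -0.47 -6.58
turn needed -0.036747477063599376 shift [-0.5 76.8  1.7]
```

View pics/c2.png

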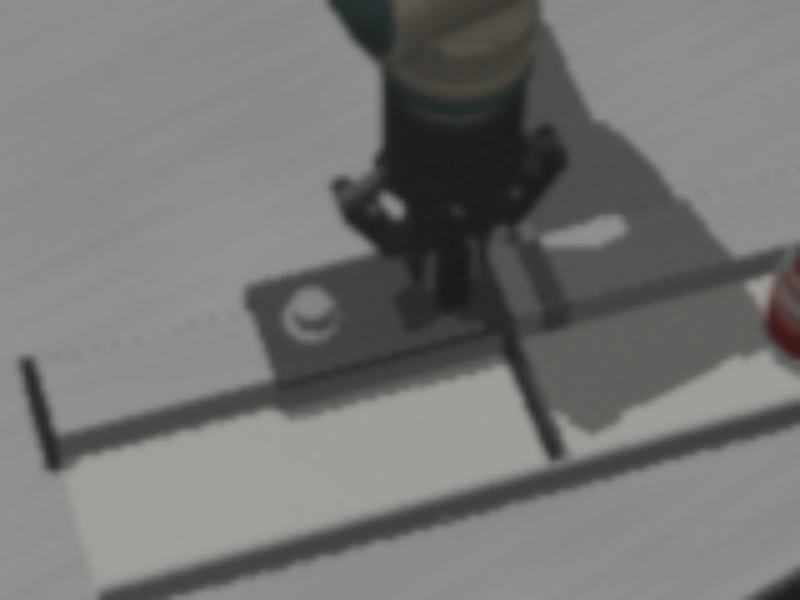

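The rider (545,280) stays behind with a gap of roughly 20 mm ahead of the stop's front (500,300). Time to let go and rise.

>>> {"name": "jog_arm", "arguments": {
  "series": [
    [0,0,0,0],
    [0,0,0,0],
    [0,0,0,0],
    [0,0,0,0],
    [0,0,0,0],
    [0,0,0,0],
    [0,0,0,0],
    [0,0,0,0]
  ],
  "grip": 0.2
}}

```text
t: 15.45
ee_pos: [537.3, 20.0, 63.8]
orientation: [0.0, 0.993, -0.119, 0.0]
ft_force: [-1.1, -0.3, -0.7]
width: 51.5
grip_force: 0.0
```

>>> {"name": "jog_arm", "arguments": {
  "series": [
    [0,0,-8,0],
    [0,0,-18,0],
    [0,0,-30,0],
    [0,0,-42,0],
    [0,0,-54,0],
    [0,0,-64,0],
    [0,0,-70,0],
    [0,0,-70,0]
  ]
}}

```text
t: 16.25
ee_pos: [537.8, 20.0, 134.9]
orientation: [-0.0, 0.993, -0.119, 0.001]
ft_force: [-0.4, -0.5, -0.8]
width: 51.0
grip_force: 0.0
```

>>> {"name": "jog_arm", "arguments": {
  "series": [
    [0,10,0,0],
    [0,22,0,0],
    [0,36,0,0],
    [-0.5,50,0,0],
    [-0.5,62,0,0],
    [-0.5,72,0,0],
    [-0.5,79,0,0],
    [-0.5,80,0,0]
  ],
  "grip": -1
}}

```text
t: 17.05
ee_pos: [517.7, -58.4, 133.8]
orientation: [0.0, 0.993, -0.12, 0.0]
ft_force: [-0.5, 0.3, 0.2]
width: 0.1
grip_force: 0.0
```

Run:
```python
from h import *
for n,(u0,u1,v0,v1) in (("top",(270,382,160,212)),("scene",(255,375,190,255))):
    c=robot.camera(n); P=pts(c); g=c["pixels"].astype(int).sum(2)/3; np.savez(n+"3.npz",**c)
    if n=="scene": cv2.imwrite("pics/s3.png",cv2.resize(c["pixels"][130:280,220:420],(800,600)))
    Z=P[...,2]
    W=np.zeros((400,640),bool); W[v0:v1,u0:u1]=1
    W&=np.hypot(P[...,0]-530,P[...,1])<130
    Y=(P-np.array([537.2,19.7,0]))@np.array([.245,.9695,0])
    fin=W&(Z>80)&(Z<95)&(abs(Y)<30)
    if fin.any(): print(n,"fin",fin.sum(),P[fin].mean(0).round(1),np.percentile(Y[fin],[2,98]))
    but=W&(Z>51)&(Z<62)&(abs(Y+80)<20); print(" but",but.sum(),P[but].mean(0).round(1) if but.any() else 0)
    m=W&(Z>34.5)&(Z<43)&(Y>20)&(Y<75)&(abs((P-np.array([537.2,19.7,0]))@np.array([.9695,-.245,0]))<25)
    print(np.histogram(Y[m],np.arange(20,76,3)))
rel([517.6,-57.9,66])
```

```text
top fin 69 [535.9  20.1  87.9] [-8.24651723  8.87904584]
 but 27 [513.6 -56.   57. ]
(array([13,  9, 10,  7,  5,  0,  1,  1,  2,  1, 13, 10, 11,  8,  8,  2,  2,
        3]), array([20, 23, 26, 29, 32, 35, 38, 41, 44, 47, 50, 53, 56, 59, 62, 65, 68,
       71, 74]))
scene fin 82 [541.2  17.5  87.4] [-9.55342394  8.03327782]
 but 43 [520.2 -58.6  56.1]
(array([12, 15, 11,  5,  0,  1,  1,  0,  1,  8, 13, 13, 13, 14,  6,  1,  0,
        1]), array([20, 23, 26, 29, 32, 35, 38, 41, 44, 47, 50, 53, 56, 59, 62, 65, 68,
       71, 74]))
t 17.15 pos [517.9 -57.6 133.8] toolX [ 0.971 -0.237  0.   ] toolY [-0.237 -0.971 -0.   ] F lane -0.08 -0.55 -0.02
turn needed -0.03203136203148915 shift [-0.2  0.4 67.8]
```

View pics/s3.png

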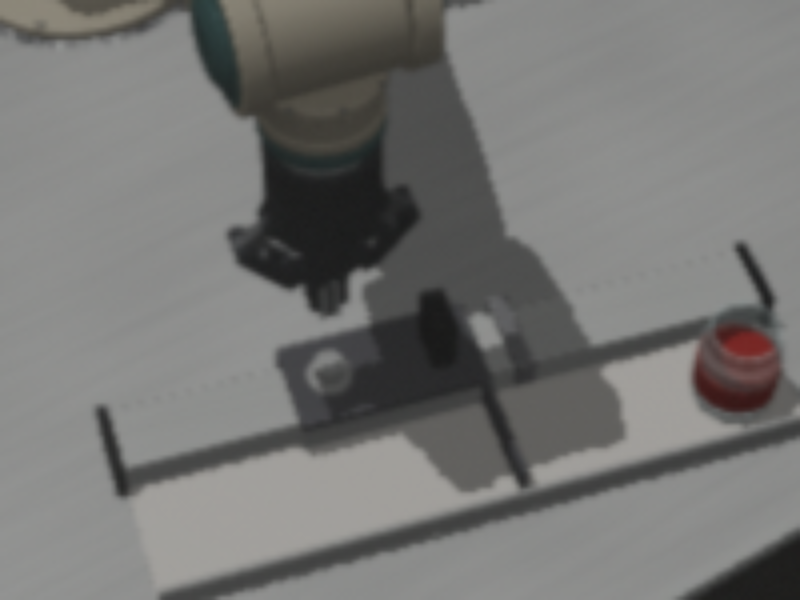

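The shut fingertips (325,300) hang over the button (330,370). The fin hasn't moved, and the gap to the rider (515,340) measures about 20 mm. Next I'll go down to just above the button.

>>> {"name": "jog_arm", "arguments": {
  "series": [
    [0,0,10,0],
    [0,0,22,0],
    [0,0,34,0],
    [0,0,45,0],
    [0,0,53,0],
    [0,0,58,0],
    [0,0,59,0],
    [0,0,59,0]
  ]
}}

```text
t: 17.95
ee_pos: [518.0, -57.6, 74.9]
orientation: [0.0, 0.993, -0.119, 0.0]
ft_force: [-0.6, -0.2, -0.6]
width: 0.2
grip_force: 0.0
```

>>> {"name": "jog_arm", "arguments": {
  "series": [
    [0,0,1,0],
    [0,0,2,0],
    [0,0,3,0],
    [0,0,4,0],
    [0,0,5,0],
    [0,0,5,0],
    [0,0,5,0],
    [0,0,5,0]
  ]
}}

```text
t: 18.75
ee_pos: [518.0, -57.6, 70.1]
orientation: [0.0, 0.993, -0.119, 0.0]
ft_force: [-1.8, -0.6, 5.0]
width: -0.2
grip_force: 2.3
```

Contact at 5 N, so the button is starting to move as expected. I'll keep pressing.

>>> {"name": "jog_arm", "arguments": {
  "series": [
    [0,0,0.6,0],
    [0,0,1.2,0],
    [0,0,1.8,0],
    [0,0,2.4,0],
    [0,0,3,0],
    [0,0,3.5,0],
    [0,0,3.5,0],
    [0,0,3.5,0]
  ]
}}

```text
t: 19.55
ee_pos: [518.0, -57.6, 66.3]
orientation: [0.0, 0.993, -0.119, 0.0]
ft_force: [0.8, 0.7, 3.8]
width: -0.2
grip_force: 1.7
```

>>> {"name": "jog_arm", "arguments": {
  "series": [
    [0,0,0.4,0],
    [0,0,0.8,0],
    [0,0,1.2,0],
    [0,0,1.6,0],
    [0,0,1.6,0],
    [0,0,1.6,0],
    [0,0,1.6,0],
    [0,0,1.6,0]
  ]
}}

```text
t: 20.35
ee_pos: [518.0, -57.6, 65.1]
orientation: [0.0, 0.993, -0.119, 0.0]
ft_force: [-1.9, -0.5, 6.5]
width: -0.2
grip_force: 3.5
```

>>> {"name": "jog_arm", "arguments": {
  "series": [
    [0,0,0.3,0],
    [0,0,0.6,0],
    [0,0,0.9,0],
    [0,0,1.2,0],
    [0,0,1.2,0],
    [0,0,1.2,0],
    [0,0,1.2,0],
    [0,0,1.2,0]
  ]
}}

```text
t: 21.15
ee_pos: [518.0, -57.6, 64.8]
orientation: [0.0, 0.993, -0.119, 0.0]
ft_force: [-5.4, 0.3, 13.2]
width: -0.1
grip_force: 6.6
```

>>> {"name": "jog_arm", "arguments": {
  "series": [
    [0,0,0.3,0],
    [0,0,0.3,0],
    [0,0,-2,0],
    [0,0,-10,0],
    [0,0,-25,0],
    [0,0,-40,0],
    [0,0,-55,0],
    [0,0,-70,0]
  ]
}}

```text
t: 21.95
ee_pos: [517.6, -57.5, 133.8]
orientation: [-0.0, 0.993, -0.119, -0.0]
ft_force: [-0.8, -0.3, -0.3]
width: -0.1
grip_force: 0.0
```

>>> {"name": "jog_arm", "arguments": {
  "series": [
    [0,0,-15,0],
    [0,15,-25,0],
    [0,30,-35,0],
    [0,50,-40,0],
    [0,65,-40,0],
    [0,75,-40,0],
    [0,80,-40,0],
    [0,80,-40,0]
  ]
}}

```text
t: 22.75
ee_pos: [498.5, -135.8, 173.0]
orientation: [-0.0, 0.993, -0.12, -0.0]
ft_force: [-0.0, -0.0, 0.4]
width: 0.2
grip_force: 0.0
```

Run:
```python
from h import *
for n,(u0,u1,v0,v1) in (("top",(270,382,160,212)),("scene",(255,375,190,255))):
    c=robot.camera(n); P=pts(c)
    if n=="scene": cv2.imwrite("pics/s4.png",cv2.resize(c["pixels"][130:280,220:420],(800,600)))
    Z=P[...,2]; W=np.zeros((400,640),bool); W[v0:v1,u0:u1]=1
    W&=np.hypot(P[...,0]-530,P[...,1])<130
    Q=P-np.array([537.2,19.7,0]);Y=Q@np.array([.245,.9695,0]);X=Q@np.array([.9695,-.245,0])
    but=W&(np.hypot(X,Y+80)<8); print(n,"button z",np.median(Z[but]))
    fin=W&(Z>80)&(Z<95)&(abs(Y)<30); print("fin",np.percentile(Y[fin],[2,98]))
    m=W&(Z>34.5)&(Z<43)&(Y>20)&(Y<75)&(abs(X)<25)
    print(np.histogram(Y[m],np.arange(20,76,3))[0])
s=robot.state();print(s["t"],s["ft_force"],s["ee_pos"])
```

```text
top button z 50.6462200097925
fin [-8.21812849  9.13472113]
[10 14 14  6  2  1  1  3  0  0 11 11 10 12  9  0  2  0]
scene button z 50.66575456143437
fin [-9.4976411  7.9568028]
[ 9 19 11  4  0  0  1  0  2 10 13 12 15 14  5  0  0  0]
22.85 [ 0.45816273  0.37065198 -0.36144891] [ 498.82508288 -134.97155937  173.15685886]
```

View pics/s4.png

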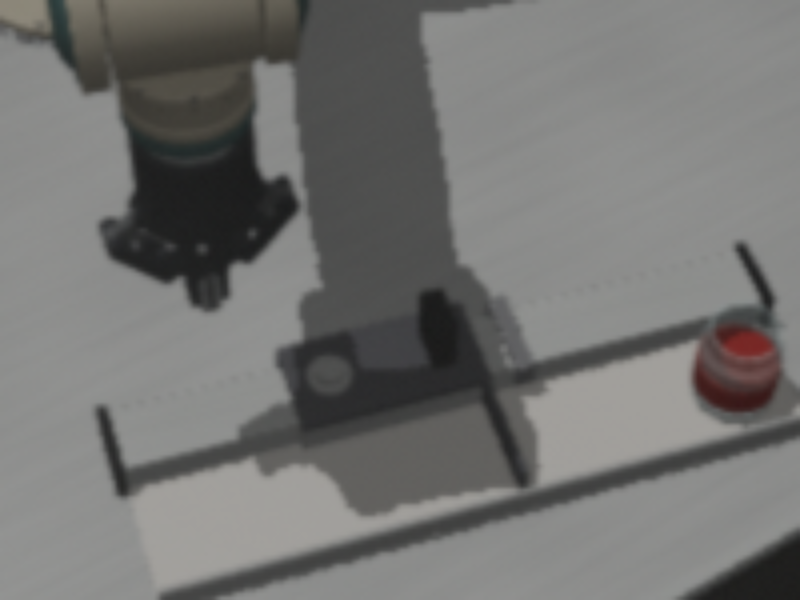

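The button (330,375) is down about 6 mm, the stop and rider (515,345) haven't moved, and the arm is clear.

```bash
python3 -c "
from station import robot
print(robot.finish_job())"
```

```text
the job is handed in; nothing more can be done
None
```

The job is handed in (no verdict was returned): the stop was pushed to a clear bind at about 10 N, backed off about 20 mm from the rider, released and locked with the button about 6 mm down, and the arm ended clear of everything.

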